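Index a bottle to the capping station and set its cap to vent

TASK

The amber bottle on the small turntable has to go into the steriliser with its cap loosened just enough to vent. Turn the turntable clockwise (seen from above) by its black handle until the bottle clicks into the capping station at the green tab; then screw the white cap down, clockwise, until it bottoms out, back it off a quarter turn, and keep hold of the cap: finish while gripping it, with the turntable still in its detent. Leave the dropper bottle, the brass weight and the jar nearby alone.

Things in the scene. Friction and masses are not known exactly. Their poses are not given: they have to be found in the camera images.
- index_base: Fixed grey base plate, 180 mm across, 10 mm thick. Origin: on the turntable's axis at table height; z up. Seen from above, counter-clockwise from its +x: green tab (capping) at 0 degrees, white tab (loading) at 60, both 30 mm high at the edge; at 90 a spring plunger block, 32 mm high, out to 125 mm. The aluminium disc on it is 160 mm across, top 28 mm above the table.
- turntable (a joint): Disc angle, rad, growing clockwise seen from above: 0 = bottle at the white tab (start), 1.047 (60 degrees) = bottle in the capping detent at the green tab. A spring-ball detent snaps it in from within about 4 degrees; in between it stays where left. The handle takes up to 8 N into or out of a detent, else about 1 N. Hard stops 0.03 beyond each station.
- handle_grip (a point): Grip point of the upright black plastic handle on the disc: 20 mm in diameter, gripped part from 77 to 109 mm above the table, top at 115 mm; this point is on its axis, 95 mm above the table and 66 mm from the turntable's axis. It moves with the disc. Seen from above it lies 90 degrees clockwise of the bottle, 80 mm from it.
- cap_grip (a point): Grip point on the upright axis of the round ribbed white screw cap of the amber bottle, 10 mm below its top. Cap 44 mm in diameter, 28 mm high, top about 120 mm above the table, red radial mark on it. The bottle is clamped on the disc, 45 mm from the turntable's axis, and moves with it; its shoulder (52 mm across) spreads from 6 mm below the cap's lower edge. This point does not turn with the cap.
- vent_cap: The same cap (with all its parts): origin on its axis at its lower edge; it moves up and down with the thread (3 mm a turn) but this frame does not turn with the cap.
- cap_turn (a joint): Turn of the cap on the bottle, rad, growing clockwise seen from above (tightening). 2.4 = bottomed out, a hard stop. It starts loosely threaded between 0.1 and 0.8; a quarter turn back from the bottom reads 0.83. The thread turns easily (0.05 N m). The cap cannot come off (stop at -0.3).
- dropper: Amber dropper bottle with black rubber bulb, 34 mm wide, 102 mm high; origin under its centre. Bystander.
- weight_100: Brass balance weight with a knob, 28 mm wide, 38 mm high; origin under its centre. Bystander.
- jar_b: Glass jar with red lid, 80 mm wide, 141 mm high; origin under its centre. Bystander.

How it is judged:
On the way, in this order (a step that is already met when the one before it is completed fails the run):
1. the turntable rests in the capping detent (value of joint turntable above 0.96 rad and velocity of joint turntable below 0.1 rad/s), for 0.2 s.
2. the cap is bottomed out, the turntable in its detent (value of joint cap_turn above 2.34 rad and value of joint turntable above 0.96 rad), for 0.1 s.
3. the cap is backed off a quarter turn and gripped (value of joint cap_turn between 0.57 and 1.09 rad and contact force between the fingers and vent_cap above 1.5 N), for 0.2 s.
At the end, for the whole second after the job is handed in: The fingers grip the cap (over 1.5 N), which stands still 0.83 rad +- 0.26 (a quarter turn, within 15 degrees, back from its bottom at 2.4), and the turntable is in the capping detent (over 0.96 rad, i.e. within 5 degrees of 60) (all of step 3 and velocity of joint cap_turn between -0.1 and 0.1 rad/s and value of joint turntable above 0.96 rad); the arm keeps its last pose, push and grip.
It fails at once if a bystander is moved by more than 30 mm or tipped (distance of any of dropper, weight_100, jar_b from where it was at the start of the episode above 0.03 m or angle between any of dropper, weight_100, jar_b's own z axis and vertical above 0.5 rad).
It also fails if it takes over 50 s, if anything falls off the work surface, if the arm or the gripper's body presses on something with over 40 N, if the wrist force passes 120 N, or if a joint passes its speed limit or range.

ROBOT

A 6-joint arm with a two-finger parallel gripper is mounted at the origin on a cart in front of the work surface, level with it; the furniture and walls round the work are solid. World frame = base frame: x ahead of the robot, y to its left, z up, the work surface at z = 0. Lengths are in m, angles in rad, forces in N, time in s.
With the tool pointing down it reaches from about 0.35 to 0.95 m from the base axis. Payload 17.4 kg.
Tool frame: the origin (TCP) lies midway between the tips of the shut fingers; the grasp point (between the pads) lies robot.grip_point_offset behind it (robot.grip_point_offset is the distance from the TCP to the grasp point, in m); y points along the fingers, z is the direction in which the jaws open and shut, and the axes are right-handed (so a half turn about y gives the same grasp; the last joint's range is limited). The gripper opens to 93 mm and grips with 3 to 60 N. Pads are 15 mm wide; open, the fingers measure 128 mm over their backs; the gripper's body (75 mm by 188 mm) begins 65 mm behind the grasp point.
Start: joints at [1.217, 0.116, 1.442, -0, 1.584, -0.038], TCP at [0.21, 0.642, 0.219] pointing down, gripper open.
Joint ranges: [-2.83, 2.83], [-0.83, 2.19], [0.07, 2.5], [-1.14, 4.28], [0.01, 3], [-2.97, 2.97]. Speed limits (rad/s): [1.89, 1.89, 2.22, 3.14, 3.14, 3.14].

INTERFACE

Orientations are given as a unit quaternion [w, x, y, z].
In Python, from station import robot gives the robot as it stands.
- The arm moves only by the shell command python3 -m handwheel 'ROWS'. ROWS is JSON, a list that holds one entry, the list of rows, each a list of 7 numbers: the shift along the tool's x, y, z normalised to -1 to 1, where 1 is 100 mm, then the turn, a rotation vector about the tool's x, y, z normalised to -1 to 1, where 1 is pi rad, then the finger opening in mm, from 0 to 93. In form: [[[dx, dy, dz, wx, wy, wz, grip], ...]]. A call has 1 to 20 rows; each row is the pose to reach, as a shift and turn from the pose commanded when the call began, along the tool's axes at that moment, turning the shorter way round; what a row does not reach only later rows make up. A row lasts 1/10 s, in which the tool goes at most 50 mm and 8.59 degrees, less where a joint would pass 70% of its speed; a pose out of reach is approached as far as the arm can. A call with a number of a shift or a turn outside -1 to 1 is refused whole. A call with a gripper value outside its range is refused whole. The fingers move at their own pace and stop on an object; the grip force is fixed at half the most. Time passes only in rows, so rows that repeat a pose let the fingers close. It gives the time, the measured TCP pose, the force and the opening at its end, in the units of the state.
- robot.sense(): the state, without advancing time (a new reading comes with each control period).
- robot.capture(name): name is "scene" or "side" or "wrist"; returns (picture, depth): 400x640x3 uint8, blue, green, red; 400x640 float32, m along the optical axis (not along the pixel's ray), 0 where there is no reading.
- robot.calibration(name): a dict with "K" (3x3 intrinsics, pixels), "rvec" (rotation vector, rad) and "tvec" (3), from world to camera coordinates, as OpenCV has them. Camera axes: x right, y down, z forward; pixel columns grow to the right and rows downward; lengths in m; the calibration is good to about 2 mm. The wrist camera is an equidistant fisheye: a pixel r from the principal point sees the ray r / f radians off the axis. A picture is of the moment at which its call begins: read the wrist's pose just before it. calibration takes no time and is no camera call; for the wrist camera it gives the pose at the moment of the call.
- robot.close_job(): hands the job in, once; it reports no verdict.
The state is a dict: "clock": time; "joint_positions": joint angles; "qvel": joint speeds; "joint_torque": joint torques, N m; "position": TCP position; "tcp_rot": TCP orientation; "contact_force": force on the tool from outside, world axes, zero at the start; "moment": the same for the moment, N m; "opening": finger opening in m.
Only numpy, scipy, OpenCV 4.12 (cv2) and the standard library are available. Lean on these libraries where they do the work, as an engineer would, in place of code of your own. Each camera call takes 0.05 s, during which the arm holds its last target.

## Working session

There is one attempt and no reset: what is moved stays moved. The work goes in short steps, Python scripts to look and compute and a shell command to move; the robot and the scene stay as the last step left them, time stands still between calls to the robot, and variables do not carry over. Pictures are saved under pics/ and viewed, and the job is handed in when it is done.

```bash
ls; mkdir -p pics
python3 - <<'E'
from station import robot
import cv2
s=robot.sense()
print(s, robot.grip_point_offset)
for n in ("scene","side","wrist"):
    c=robot.calibration(n); p,d=robot.capture(n)
    cv2.imwrite(f"pics/{n}0.png",p); print(n,c)
E
```

```text
pics
{'clock': 0.0, 'joint_positions': array([ 1.21717619e+00,  1.16506700e-01,  1.44229762e+00,  2.19877552e-05,
        1.58398785e+00, -3.78430500e-02]), 'qvel': array([-0.00026464,  0.00099381,  0.00058307,  0.00067844,  0.00053528,
        0.00021172]), 'joint_torque': array([ 5.29327313e-03, -7.21264315e+01, -6.22621608e+01,  7.82602653e-02,
        2.37540237e-02, -1.11195659e-04]), 'position': array([0.20958114, 0.64141622, 0.21787112]), 'tcp_rot': array([-0.69789682,  0.69872579, -0.11127077,  0.11109056]), 'contact_force': array([ 0.28678577, -0.27324844, -0.00525795]), 'moment': array([ 0.04758021,  0.03250211, -0.00299698]), 'opening': 0.09273426487550225} 0.0188
scene {'K': array([[386.59372693,   0.        , 321.75720604],
       [  0.        , 386.59372693, 204.27948267],
       [  0.        ,   0.        ,   1.        ]]), 'rvec': array([ 2.01835308, -0.43499048,  0.26549915]), 'tvec': array([-0.50964747,  0.17889905,  0.76093943])}
side {'K': array([[380.16564589,   0.        , 322.90906501],
       [  0.        , 380.16564589, 198.79587358],
       [  0.        ,   0.        ,   1.        ]]), 'rvec': array([ 0.14628511, -2.59211346,  1.6287605 ]), 'tvec': array([0.55883933, 0.11288469, 0.79663298])}
wrist {'K': array([[309.70691629,   0.        , 315.33308369],
       [  0.        , 309.70691629, 197.40394249],
       [  0.        ,   0.        ,   1.        ]]), 'rvec': array([-2.33358189, -1.69250734, -0.25863094]), 'tvec': array([-0.67452612, -0.03534756,  0.39120945])}
```

View pics/scene0.png

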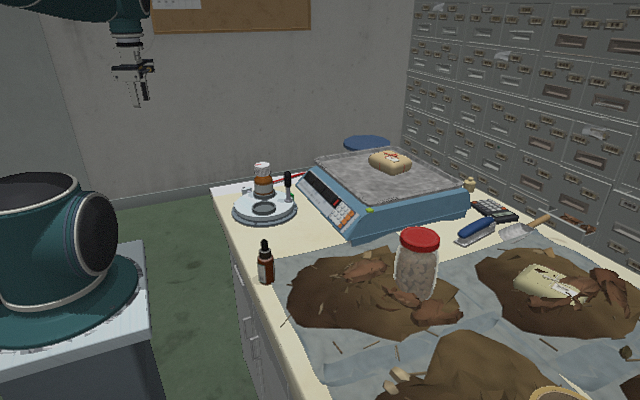

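View pics/side0.png

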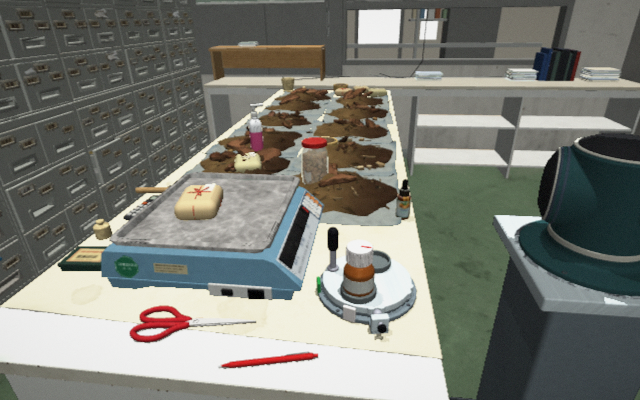

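View pics/wrist0.png

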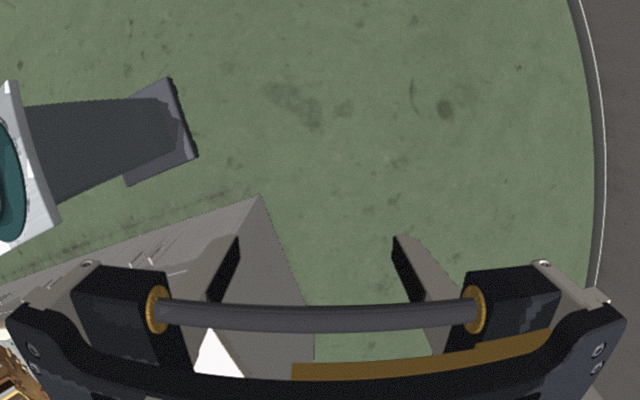

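The scene view shows the turntable at about (264,208), with the cap at (263,165) and the handle at (288,175). In the side view the cap is at (360,246) and the handle at (333,235). The wrist view shows only floor. Next I'll measure with depth and masks.

```bash
cat > h.py <<'E'
import numpy as np, cv2
from station import robot
def cam(n):
    c=robot.calibration(n); R,_=cv2.Rodrigues(c["rvec"]); return c["K"],R,np.array(c["tvec"]).ravel()
def cloud(n,d,c=None):
    K,R,t=c or cam(n); h,w=d.shape; v,u=np.mgrid[:h,:w]
    if n=="wrist":
        x=(u-K[0,2])/K[0,0]; y=(v-K[1,2])/K[1,1]; r=np.hypot(x,y)+1e-9; k=np.tan(np.minimum(r,1.4))/r
        P=np.stack([x*k*d,y*k*d,d],-1)
    else: P=np.stack([(u-K[0,2])/K[0,0]*d,(v-K[1,2])/K[1,1]*d,d],-1)
    return (P-t)@R
def circ(p):
    A=np.c_[2*p,np.ones(len(p))]; s=np.linalg.lstsq(A,(p**2).sum(1),rcond=None)[0]
    return s[0],s[1],np.sqrt(s[2]+s[0]**2+s[1]**2)
E
python3 - <<'E'
from h import *
for n,(x0,x1,y0,y1) in dict(scene=(222,312,150,235),side=(305,425,215,345)).items():
    p,d=robot.capture(n); W=cloud(n,d)
    hsv=cv2.cvtColor(p,cv2.COLOR_BGR2HSV); m=np.zeros(d.shape,bool); m[y0:y1,x0:x1]=1
    m&=d>0
    z=W[...,2]; V=hsv[...,2]; S=hsv[...,1]
    for nm,mm in dict(handle=m&(z>.075)&(z<.12)&(V<70),cap=m&(z>.097)&(z<.13)&(V>120),captop=m&(z>.114)&(z<.13)&(V>120),disc=m&(z>.02)&(z<.036),green=m&(hsv[...,0]>40)&(hsv[...,0]<85)&(S>100)&(z>0.005)).items():
        q=W[mm]
        if len(q): print(n,nm,len(q),np.median(q,0).round(4),q.min(0).round(4),q.max(0).round(4))
        if nm=="disc":
            # outer rim: extremes per angle
            c=np.median(q[:,:2],0)
            for _ in range(4):
                a=np.arctan2(*(q[:,:2]-c).T[::-1]); r=np.hypot(*(q[:,:2]-c).T); b=((a+np.pi)/(2*np.pi)*36).astype(int)
                e=np.array([q[b==k][np.argmax(r[b==k]),:2] for k in range(36) if (b==k).any()])
                f=circ(e); c=np.array(f[:2])
            print(f)
    cv2.imwrite(f"pics/{n}_crop.png",cv2.resize(p[y0:y1,x0:x1],None,fx=5,fy=5)[:600,:800])
E
```

```text
scene handle 137 [0.5246 0.1434 0.0938] [0.4519 0.1365 0.0751] [0.611  0.2161 0.1164]
scene cap 99 [0.4727 0.2039 0.121 ] [0.4532 0.1505 0.0973] [0.5159 0.2317 0.1238]
scene captop 80 [0.4732 0.2083 0.1213] [0.4551 0.1888 0.1162] [0.4946 0.2317 0.1238]
scene disc 1213 [0.4479 0.1506 0.0286] [0.3805 0.0875 0.0201] [0.5729 0.2882 0.0359]
(np.float64(0.4704940453458069), np.float64(0.1729497449596249), np.float64(0.08482341086213113))
scene green 12 [0.5487 0.1794 0.0284] [0.5459 0.1741 0.0152] [0.5518 0.1906 0.0311]
side handle 213 [0.5246 0.1569 0.0982] [0.4945 0.1489 0.0751] [0.5336 0.2305 0.1172]
side cap 667 [0.4774 0.225  0.1193] [0.4555 0.1468 0.0971] [0.5358 0.2353 0.124 ]
side captop 415 [0.477  0.2182 0.1221] [0.4561 0.1468 0.114 ] [0.5339 0.2353 0.124 ]
side disc 3086 [0.4423 0.2005 0.0296] [0.383  0.0981 0.02  ] [0.5531 0.2904 0.036 ]
(np.float64(0.4636943272570158), np.float64(0.18142915219203007), np.float64(0.08294981092094386))
side green 51 [0.5468 0.1957 0.0273] [0.5191 0.1537 0.0108] [0.5508 0.2007 0.096 ]
```

View pics/side_crop.png

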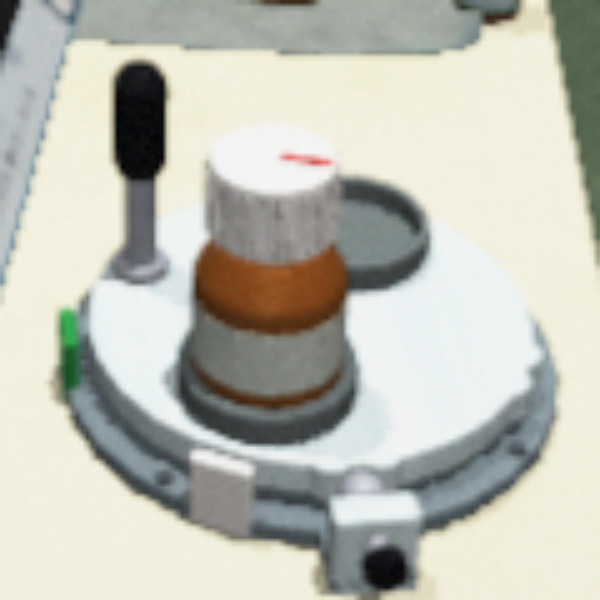

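View pics/scene_crop.png

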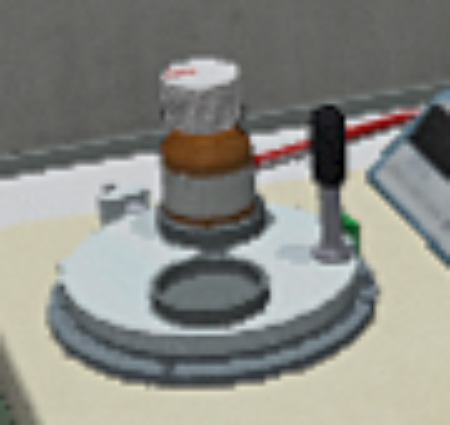

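Run:
```python
from h import *
from scipy.optimize import least_squares as ls
Hs=[];Cs=[];Rm=[]
for n in ("scene","side"):
    p,d=robot.capture(n); W=cloud(n,d); hsv=cv2.cvtColor(p,cv2.COLOR_BGR2HSV); z=W[...,2]
    nr=lambda c,r:np.hypot(W[...,0]-c[0],W[...,1]-c[1])<r
    h=W[(d>0)&(z>.08)&(z<.108)&nr((.524,.150),.016)&(hsv[...,2]<80)][:,:2]
    c=W[(d>0)&(z>.098)&(z<.116)&nr((.476,.212),.027)][:,:2]
    t=W[(d>0)&(z>.118)&(z<.127)&nr((.476,.212),.027)]
    fh=ls(lambda q:np.hypot(*(h-q).T)-.010,[.525,.15],loss='soft_l1',f_scale=.001).x
    fc=ls(lambda q:np.hypot(*(c-q).T)-.022,[.476,.212],loss='soft_l1',f_scale=.001).x
    e=cv2.minEnclosingCircle(t[:,:2].astype(np.float32))
    print(n,"handle",fh,len(h),"cap",fc,len(c),"top",e,t[:,2].mean(), "midtop",(t.min(0)+t.max(0))/2)
    Hs.append(fh);Cs.append((t.min(0)[:2]+t.max(0)[:2])/2)
    red=(d>0)&(z>.112)&nr((.476,.212),.027)&(hsv[...,1]>90)&((hsv[...,0]<10)|(hsv[...,0]>170))
    print("red",W[red].mean(0) if red.any() else 0,red.sum())
H=np.mean(Hs,0);C=np.mean(Cs,0);u=H-C;D=np.linalg.norm(u);u/=D
# axis: foot at dist a from cap along C->H, h off; handle clockwise of bottle
a=45*45/80/1000; hh=45*66/80/1000
# right-handed: axis O such that rotation from (C-O) to (H-O) is clockwise
for s in (1,-1):
    O=C+u*a+s*hh*np.array([-u[1],u[0]])
    b=C-O;g=H-O; cr=b[0]*g[1]-b[1]*g[0]
    if cr<0:
        ab=np.arctan2(b[1],b[0]); print("O",O,"D",D,"bottle ang",np.degrees(ab),"handle ang",np.degrees(np.arctan2(g[1],g[0])),"green ang",np.degrees(ab)-60)
        for k in range(0,61,10):
            A=ab-np.radians(k); print(k,"cap",(O+.045*np.array([np.cos(A),np.sin(A)])).round(4),"handle",(O+.066*np.array([np.cos(A-np.pi/2),np.sin(A-np.pi/2)])).round(4))
R=cv2.Rodrigues
from scipy.spatial.transform import Rotation as RR
s=robot.sense();q=s["tcp_rot"];print(RR.from_quat(np.r_[q[1:],q[0]]).as_matrix().round(3))
```

```text
scene handle [0.52511896 0.14945342] 66 cap [0.47593419 0.21304735] 100 top ((0.4753223955631256, 0.2091422826051712), 0.021213995292782784) 0.12127670203606342 midtop [0.47507594 0.20818266 0.12097726]
red [0.467536   0.21380086 0.12241774] 3
side handle [0.52678965 0.14867366] 135 cap [0.47730322 0.21100067] 262 top ((0.47727343440055847, 0.21281757950782776), 0.02213825099170208) 0.12209519555161888 midtop [0.4771427  0.21277945 0.12106332]
red [0.46570628 0.21426312 0.12275811] 7
O [0.46323399 0.16743208] D 0.07909888687773005 bottle ang 73.34883364850987 handle ang -16.3234251306621 green ang 13.348833648509867
0 cap [0.4761 0.2105] handle [0.5265 0.1485]
10 cap [0.4834 0.2077] handle [0.5222 0.1378]
20 cap [0.4901 0.2035] handle [0.5162 0.128 ]
30 cap [0.496  0.1983] handle [0.5085 0.1194]
40 cap [0.5008 0.1922] handle [0.4995 0.1123]
50 cap [0.5045 0.1853] handle [0.4894 0.1068]
60 cap [0.507  0.1778] handle [0.4785 0.1032]
[[ 0.951 -0.     0.311]
 [-0.311 -0.     0.951]
 [ 0.    -1.    -0.   ]]
```

```bash
python3 -m handwheel '[[[0.45,0,-0.37,0,0,0,60],[0.9,0,-0.74,0,0,0,60],[0.9,0,-0.74,0,0,0,60]]]'
python3 -m handwheel '[[[0.45,0,-0.37,0,0,0,60],[0.9,0,-0.74,0,0,0,60],[0.9,0,-0.74,0,0,0,60]]]'
python3 -m handwheel '[[[0.45,0,-0.37,0,0,0,60],[0.9,0,-0.74,0,0,0,60],[0.9,0,-0.74,0,0,0,60]]]'
python3 -m handwheel '[[[0.45,0,-0.37,0,0,0,60],[0.9,0,-0.74,0,0,0,60],[0.9,0,-0.74,0,0,0,60],[0.9,0,-0.74,0,0,0,60]]]'
```

```text
clock: 0.65
position: [0.2738, 0.5407, 0.2189]
tcp_rot: [-0.698, 0.698, -0.111, 0.112]
contact_force: [0.4, 0.4, -0.1]
opening: 0.0733
clock: 0.95
position: [0.3363, 0.4424, 0.219]
tcp_rot: [0.698, -0.698, 0.112, -0.112]
contact_force: [-0.5, -1.0, 0.6]
opening: 0.0606
clock: 1.25
position: [0.3988, 0.3443, 0.2189]
tcp_rot: [0.698, -0.698, 0.112, -0.112]
contact_force: [-0.9, -0.2, -0.8]
opening: 0.0602
clock: 1.65
position: [0.4609, 0.2471, 0.2187]
tcp_rot: [0.698, -0.698, 0.112, -0.112]
contact_force: [0.0, 0.2, 0.1]
opening: 0.0597
```

Run:
```python
from h import *
c=cam("wrist"); p,d=robot.capture("wrist"); cv2.imwrite("pics/w1.png",p)
W=cloud("wrist",d,c); print("cam pos",-c[1].T@c[2])
np.savez("w1.npz",p=p,W=W,d=d)
```

```text
cam pos [0.38152036 0.2733429  0.38363637]
```

View pics/w1.png

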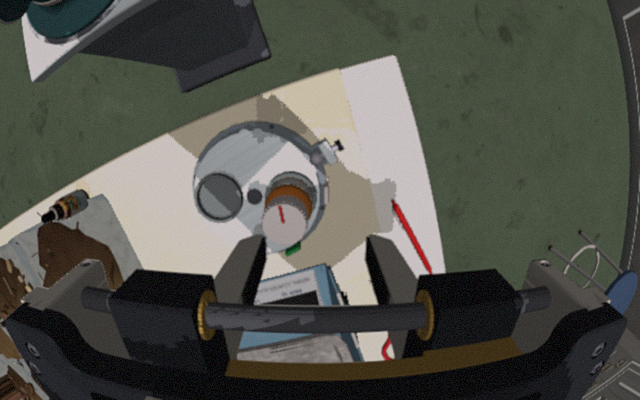

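The wrist view shows the disc with its axis bolt at (255,197), the cap top at (284,224) with its red mark, and the green tab at (292,249). A finger hides the handle.

Run:
```python
from h import *
f=np.load("w1.npz");p,W,d=f["p"],f["W"],f["d"]; hsv=cv2.cvtColor(p,cv2.COLOR_BGR2HSV)
z=W[...,2]; n=lambda c,r:np.hypot(W[...,0]-c[0],W[...,1]-c[1])<r
print("bolt",W[197,255],"cap",W[228,290])
t=W[(d>0)&(z>.115)&(z<.127)&n((.476,.212),.03)]; print(len(t),cv2.minEnclosingCircle(t[:,:2].astype(np.float32)),t.mean(0))
t=W[(d>0)&(z>.024)&(z<.033)&n((.464,.17),.1)]; print(len(t),t.min(0),t.max(0))
g=(hsv[...,0]>40)&(hsv[...,0]<85)&(hsv[...,1]>120)&n((.55,.19),.03)&(z>.01); print("green",g.sum(),W[g].mean(0))
h=(d>0)&(z>.04)&(z<.118)&n((.526,.149),.016)
print(h.sum(),W[h].mean(0) if h.any() else 0)
```

```text
bolt [0.46387374 0.16908988 0.02995718] cap [0.48131891 0.21562335 0.1197386 ]
1545 ((0.4763164520263672, 0.21100695431232452), 0.022448372095823288) [0.47510716 0.21156018 0.11966896]
8394 [0.38185004 0.08897517 0.02402687] [0.55084279 0.2695552  0.03295795]
green 87 [0.54553609 0.18845396 0.02565049]
0 0
```

```bash
python3 -m handwheel '[[[0.46,0,-0.36,0,0,0,60],[0.93,0,-0.72,0,0,0,60],[0.93,0.2,-0.72,0,0,0,60],[0.93,0.5,-0.72,0,0,0,60],[0.93,0.5,-0.72,0,0,0,60],[0.93,0.5,-0.72,0,0,0,60]]]'
python3 - <<'E'
from h import *
c=cam("wrist"); p,d=robot.capture("wrist"); cv2.imwrite("pics/w2.png",p)
p,d=robot.capture("side"); cv2.imwrite("pics/s2.png",cv2.resize(p[150:350,250:450],None,fx=3,fy=3))
print(robot.sense())
E
```

```text
clock: 2.3
position: [0.5256, 0.1523, 0.1691]
tcp_rot: [0.698, -0.698, 0.111, -0.111]
contact_force: [-0.9, 0.3, 0.1]
opening: 0.06
{'clock': 2.4, 'joint_positions': array([ 2.35087637e-01, -1.47348522e-01,  1.77993999e+00,  1.60553348e-04,
        1.50718768e+00, -1.02131822e+00]), 'qvel': array([-0.00434993, -0.00494102, -0.00070871, -0.0021905 , -0.00324178,
       -0.00319168]), 'joint_torque': array([-2.00010329e-01, -4.75504982e+01, -6.01226091e+01,  2.84481776e-02,
        8.02411186e-02,  1.96798076e-02]), 'position': array([0.52614536, 0.15229149, 0.17041035]), 'tcp_rot': array([ 0.69868495, -0.69809002,  0.11012927, -0.11127088]), 'contact_force': array([-0.0740657 , -0.49157904,  0.32728329]), 'moment': array([-0.01437854, -0.04344392, -0.04882844]), 'opening': 0.06014478506807611}
```

View pics/w2.png

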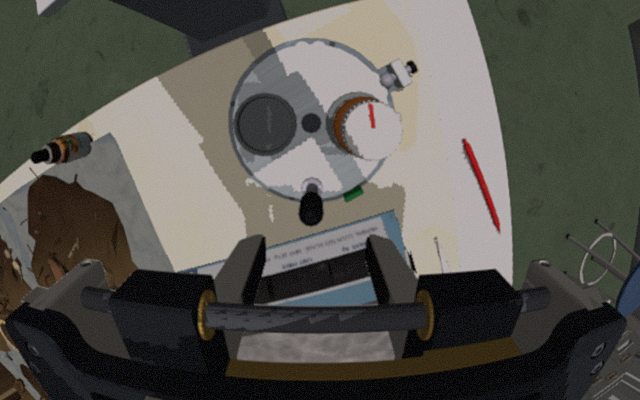

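View pics/s2.png

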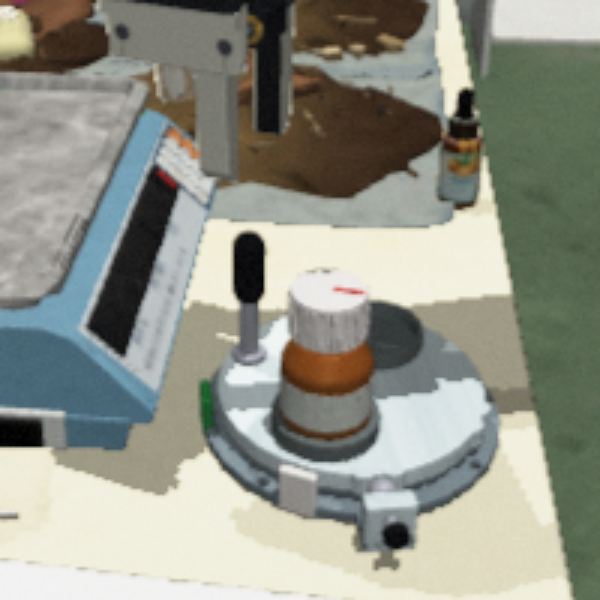

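The wrist view shows the handle at (312,207), with the cap at (370,130). The side view shows the gripper above and behind the handle, with clear room.

Run:
```python
from h import *
c=cam("wrist"); p,d=robot.capture("wrist"); W=cloud("wrist",d,c); z=W[...,2]
h=W[(d>0)&(z>.078)&(z<.112)&(np.hypot(W[...,0]-.526,W[...,1]-.15)<.02)]
from scipy.optimize import least_squares as ls
print(len(h),h.mean(0),ls(lambda q:np.hypot(*(h[:,:2]-q).T)-.010,[.53,.15],loss='soft_l1',f_scale=.001).x)
t=W[(d>0)&(z>.112)&(z<.12)&(np.hypot(W[...,0]-.526,W[...,1]-.15)<.02)];print(len(t),t.mean(0))
```

```text
432 [0.52046273 0.15033418 0.1008166 ] [0.52648047 0.14792768]
243 [0.52549291 0.1481569  0.11346202]
```

```bash
python3 -m handwheel '[[[0.015,0.2,-0.035,0,0,0,60],[0.015,0.5,-0.035,0,0,0,60],[0.015,0.75,-0.035,0,0,0,60],[0.015,0.92,-0.035,0,0,0,60],[0.015,0.92,-0.035,0,0,0,60],[0.015,0.92,-0.035,0,0,0,0],[0.015,0.92,-0.035,0,0,0,0],[0.015,0.92,-0.035,0,0,0,0],[0.015,0.92,-0.035,0,0,0,0],[0.015,0.92,-0.035,0,0,0,0],[0.015,0.92,-0.035,0,0,0,0]]]'
```

```text
clock: 3.55
position: [0.5265, 0.1476, 0.0769]
tcp_rot: [0.699, -0.698, 0.111, -0.111]
contact_force: [0.1, 1.2, 1.5]
opening: 0.019
```

Run:
```python
from h import *
p,d=robot.capture("side"); cv2.imwrite("pics/s3.png",cv2.resize(p[150:350,250:450],None,fx=3,fy=3))
s=robot.sense();print({k:s[k] for k in("clock","position","contact_force","opening","tcp_rot")})
from scipy.spatial.transform import Rotation as RR
q=s["tcp_rot"];R=RR.from_quat(np.r_[q[1:],q[0]]).as_matrix()
O=np.array([.4638,.1685]); r0=s["position"][:2]-O; print(np.linalg.norm(r0),np.degrees(np.arctan2(r0[1],r0[0])))
for k in (10,20,30,40,50,56,60,62):
    a=np.radians(-k);c,sn=np.cos(a),np.sin(a); dp=np.array([[c,-sn],[sn,c]])@r0-r0
    t=R.T@np.r_[dp,0]*10; print(k,t.round(3),"wy",round(k/180,3))
```

```text
{'clock': 3.6, 'position': array([0.52649853, 0.1475623 , 0.07692751]), 'contact_force': array([1.47385333, 1.6970863 , 1.70108602]), 'opening': 0.019286573545444843, 'tcp_rot': array([ 0.69853827, -0.6980741 ,  0.1110268 , -0.11139964])}
0.06610214216440174 -18.466350546695345
10 [-0.011 -0.    -0.115] wy 0.056
20 [-0.041 -0.    -0.226] wy 0.111
30 [-0.091 -0.    -0.33 ] wy 0.167
40 [-0.157 -0.    -0.424] wy 0.222
50 [-0.239 -0.    -0.505] wy 0.278
56 [-0.295 -0.001 -0.546] wy 0.311
60 [-0.334 -0.001 -0.57 ] wy 0.333
62 [-0.354 -0.001 -0.581] wy 0.344
```

View pics/s3.png

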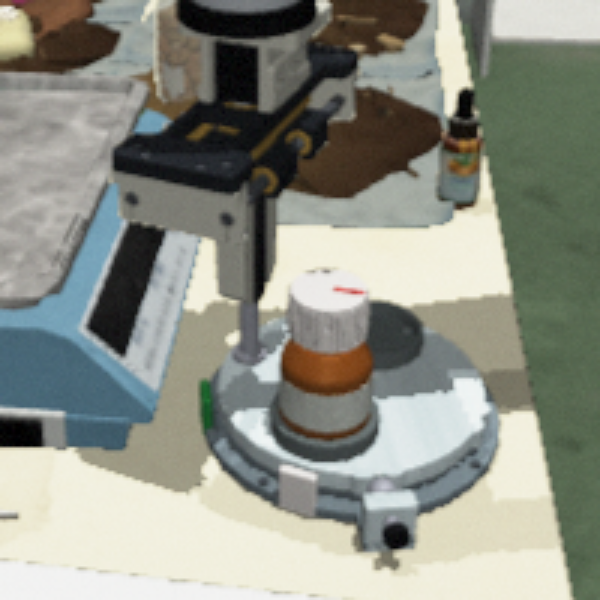

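The side view shows the fingers shut on the handle (opening 19 mm). First I'll check the balance height against the swing of the gripper body.

Run:
```python
from h import *
p,d=robot.capture("side"); W=cloud("side",d); 
for x in np.arange(.54,.70,.02):
    m=(d>0)&(abs(W[...,0]-x)<.01)&(W[...,1]>0)&(W[...,1]<.30)
    m[:, 325:]&=False
    print(round(x,2),m.sum(),np.percentile(W[m][:,2],98).round(3) if m.any() else 0)
```

```text
0.54 3021 0.426
0.56 2563 0.424
0.58 2140 0.41
0.6 1489 0.083
0.62 1508 0.113
0.64 1636 0.116
0.66 1524 0.115
0.68 1528 0.115
```

```bash
python3 -m handwheel '[[[-0.005,0,-0.06,0,0.028,0,0],[-0.011,0,-0.115,0,0.056,0,0],[-0.025,0,-0.17,0,0.083,0,0],[-0.041,0,-0.226,0,0.111,0,0],[-0.065,0,-0.28,0,0.139,0,0],[-0.091,0,-0.33,0,0.167,0,0],[-0.122,0,-0.378,0,0.194,0,0],[-0.157,0,-0.424,0,0.222,0,0],[-0.157,0,-0.424,0,0.222,0,0],[-0.157,0,-0.424,0,0.222,0,0]]]'
```

```text
clock: 4.65
position: [0.4986, 0.1115, 0.077]
tcp_rot: [-0.619, 0.619, -0.342, 0.343]
contact_force: [3.1, -4.7, 2.9]
opening: 0.0193
```

```bash
python3 -m handwheel '[[[0.0,0,-0.06,0,0.028,0,0],[0.0,0,-0.115,0,0.056,0,0],[-0.01,0,-0.15,0,0.073,0,0],[-0.018,0,-0.182,0,0.089,0,0],[-0.024,0,-0.205,0,0.1,0,0],[-0.028,0,-0.226,0,0.111,0,0],[-0.03,0,-0.237,0,0.117,0,0],[-0.03,0,-0.237,0,0.117,0,0],[-0.03,0,-0.237,0,0.117,0,0],[-0.03,0,-0.237,0,0.117,0,0]]]'
python3 - <<'E'
from h import *
p,d=robot.capture("side"); cv2.imwrite("pics/s4.png",cv2.resize(p[150:350,250:450],None,fx=3,fy=3))
print(robot.sense()["joint_positions"])
r=robot.sense()["position"][:2]-[.4638,.1685]; print(np.linalg.norm(r),np.degrees(np.arctan2(r[1],r[0])))
E
```

```text
clock: 5.65
position: [0.4767, 0.1024, 0.0769]
tcp_rot: [0.546, -0.545, 0.45, -0.45]
contact_force: [0.5, 4.8, 4.5]
opening: 0.0195
[ 1.58728714e-01 -2.27960595e-01  2.00406790e+00  7.46208552e-04
  1.36501693e+00 -3.33267761e-02]
0.06739149356238291 -78.92646293053532
```

View pics/s4.png

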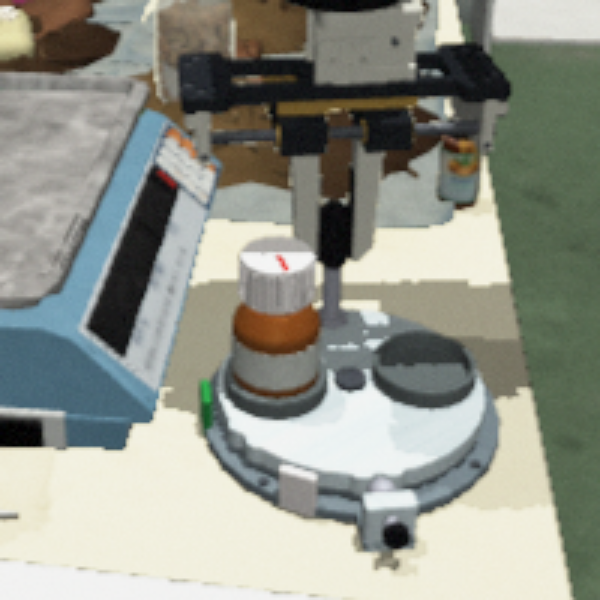

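The side view shows the bottle now opposite the green tab, with the handle still held. I'll release it, lift and measure.

```bash
python3 -m handwheel '[[[0,0,-0.015,0,0,0,0],[0,0,-0.015,0,0,0,0],[0,0,-0.005,0,0,0,60],[0,0,-0.005,0,0,0,60],[0,0,-0.005,0,0,0,60],[0,0,-0.005,0,0,0,60],[0,-0.4,0,0,0,0,60],[0,-0.9,0,0,0,0,60],[0,-0.9,0,0,0,0,70]]]'
python3 - <<'E'
from h import *
from scipy.optimize import least_squares as ls
O=np.array([.4638,.1685])
for n in ("wrist","side","scene"):
    c=cam(n); p,d=robot.capture(n); cv2.imwrite(f"pics/{n}5.png",p); W=cloud(n,d,c); z=W[...,2]
    t=W[(d>0)&(z>.114)&(z<.128)&(np.hypot(W[...,0]-.507,W[...,1]-.18)<.03)]
    if len(t)<10: print(n,"none"); continue
    e=cv2.minEnclosingCircle(t[:,:2].astype(np.float32)); r=np.array(e[0])-O
    print(n,len(t),e,t[:,2].mean(),"ang",np.degrees(np.arctan2(r[1],r[0])),np.linalg.norm(r))
    h=W[(d>0)&(z>.078)&(z<.112)&(np.hypot(W[...,0]-.479,W[...,1]-.103)<.02)]
    if len(h)>10:
        q=ls(lambda q:np.hypot(*(h[:,:2]-q).T)-.010,[.479,.103],loss='soft_l1',f_scale=.001).x; r=q-O; print(" handle",q,np.degrees(np.arctan2(r[1],r[0])),np.linalg.norm(r))
print(robot.sense()["position"],robot.sense()["tcp_rot"],robot.sense()["clock"])
E
```

```text
clock: 6.6
position: [0.4785, 0.1022, 0.1731]
tcp_rot: [0.547, -0.543, 0.448, -0.452]
contact_force: [-0.7, -0.5, -0.4]
opening: 0.0643
wrist 2707 ((0.5071390271186829, 0.1767115294933319), 0.02235921286046505) 0.11966386032368735 ang 10.728762758392389 0.0441100950828015
 handle [0.47597428 0.10265128] -79.52528932569356 0.06696467433002423
side 365 ((0.5074195861816406, 0.17914226651191711), 0.0226766187697649) 0.12103629596551707 ang 13.711105583645754 0.04489906608347491
 handle [0.47657025 0.10368204] -78.8544955262704 0.06606396748946773
scene 114 ((0.5050616264343262, 0.17512956261634827), 0.021823136135935783) 0.12000369643447324 ang 9.127780258434825 0.04179082335262094
 handle [0.47502465 0.1046317 ] -80.03223985084647 0.06484715018592087
[0.47633661 0.10186213 0.16609894] [-0.54512014  0.54528672 -0.45032829  0.45023423] 6.75
```

View pics/wrist5.png

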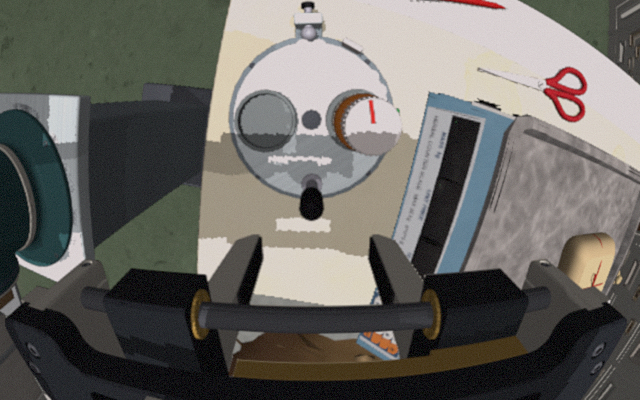

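The wrist view shows the bottle and cap at (370,125) against the green tab and the handle free at (312,203). The disc turned about 61–62°, so it is in the detent. Next I'll go over the cap, wound back about 83° so that one grasp covers the whole turn.

```bash
python3 -m handwheel '[[[-0.3,0,0.2,0,-0.046,0,70],[-0.6,0,0.4,0,-0.093,0,70],[-0.68,0,0.44,0,-0.14,0,70],[-0.68,0,0.44,0,-0.186,0,70],[-0.68,0,0.44,0,-0.23,0,70],[-0.68,0,0.44,0,-0.28,0,70],[-0.68,0,0.44,0,-0.325,0,70],[-0.68,0,0.44,0,-0.37,0,70],[-0.68,0,0.44,0,-0.416,0,70],[-0.68,0,0.44,0,-0.46,0,70],[-0.68,0,0.44,0,-0.46,0,70],[-0.68,0,0.44,0,-0.46,0,70]]]'
python3 - <<'E'
from h import *
from scipy.spatial.transform import Rotation as RR
n="wrist"
c=cam(n); p,d=robot.capture(n); cv2.imwrite(f"pics/{n}6.png",p); W=cloud(n,d,c); z=W[...,2]
t=W[(d>0)&(z>.114)&(z<.128)&(np.hypot(W[...,0]-.507,W[...,1]-.178)<.03)]
e=cv2.minEnclosingCircle(t[:,:2].astype(np.float32)) if len(t) else 0; print(len(t),e)
s=robot.sense(); q=s["tcp_rot"];R=RR.from_quat(np.r_[q[1:],q[0]]).as_matrix();print(R.round(3),s["position"],s["joint_positions"])
print("shift",R.T@(np.r_[.5071,.1772,.092]-s["position"])*10)
E
```

```text
clock: 7.95
position: [0.5065, 0.1769, 0.1655]
tcp_rot: [-0.707, 0.707, 0.021, -0.022]
contact_force: [-0.3, -0.3, -0.1]
opening: 0.0703
2495 ((0.5068095922470093, 0.17664411664009094), 0.022231649607419968)
[[ 0.998 -0.001 -0.06 ]
 [ 0.06  -0.     0.998]
 [-0.001 -1.    -0.   ]] [0.50659661 0.1769208  0.16576171] [ 2.88467368e-01 -1.68521859e-01  1.80619254e+00 -2.53241430e-05
  1.50516245e+00 -1.34267298e+00]
shift [0.00608024 0.73760956 0.00270841]
```

View pics/wrist6.png

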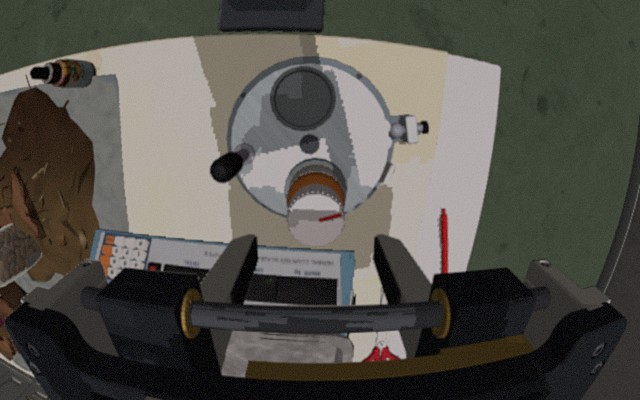

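The wrist view shows the cap at (317,222) between the fingers, with its red mark towards (340,216). Descend and grip.

```bash
python3 -m handwheel '[[[0,0.3,0,0,0,0,70],[0,0.6,0,0,0,0,70],[0,0.735,0,0,0,0,70],[0,0.735,0,0,0,0,70],[0,0.735,0,0,0,0,70],[0,0.735,0,0,0,0,0],[0,0.735,0,0,0,0,0],[0,0.735,0,0,0,0,0],[0,0.735,0,0,0,0,0],[0,0.735,0,0,0,0,0]]]'
python3 - <<'E'
from h import *
s=robot.sense(); print(s["position"],s["contact_force"],s["moment"],s["opening"])
p,d=robot.capture("side"); cv2.imwrite("pics/s7.png",cv2.resize(p[150:350,250:450],None,fx=3,fy=3))
E
```

```text
clock: 9.0
position: [0.507, 0.1771, 0.0935]
tcp_rot: [0.707, -0.707, -0.023, 0.023]
contact_force: [0.5, -0.2, 2.6]
opening: 0.0432
[0.50702527 0.17705593 0.09352008] [ 0.53630502 -0.15394462  2.59557467] [0.03484982 0.01151127 0.03171713] 0.04321051014949154
```

View pics/s7.png

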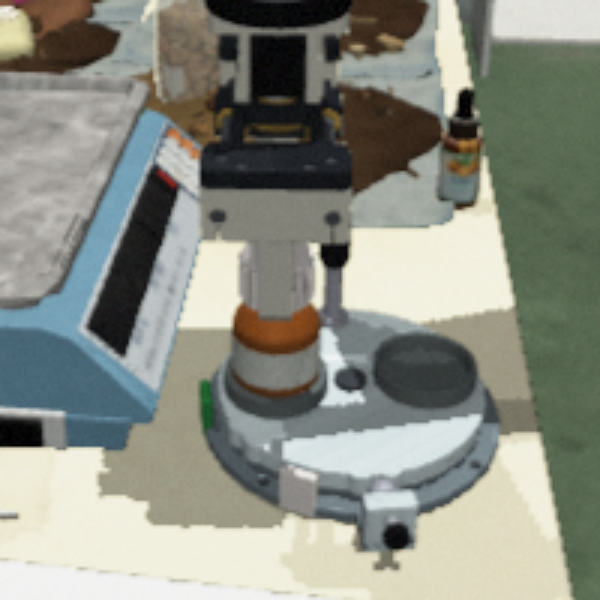

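The side view shows the fingers closed on the cap (opening 43 mm). Now turn clockwise, 81° first.

```bash
python3 -m handwheel '[[[0,0,0,0,0.045,0,0],[0,0.001,0,0,0.09,0,0],[0,0.002,0,0,0.135,0,0],[0,0.003,0,0,0.18,0,0],[0,0.003,0,0,0.225,0,0],[0,0.004,0,0,0.27,0,0],[0,0.005,0,0,0.315,0,0],[0,0.006,0,0,0.36,0,0],[0,0.006,0,0,0.405,0,0],[0,0.007,0,0,0.45,0,0],[0,0.007,0,0,0.45,0,0],[0,0.007,0,0,0.45,0,0]]]'
python3 -c "
from station import robot
s=robot.sense();print(s['moment'],s['contact_force'],s['joint_positions'][5])"
```

```text
clock: 10.25
position: [0.5068, 0.177, 0.0926]
tcp_rot: [-0.553, 0.553, -0.441, 0.44]
contact_force: [-4.2, -2.4, 5.0]
opening: 0.0435
[-0.26018685  0.68682377 -0.06915074] [-4.17888765 -2.38592146  5.04546095] 0.06275055043189812
```

```bash
c(){ python3 -c "
from station import robot
s=robot.sense();print(s['moment'].round(3),s['contact_force'].round(1),s['joint_positions'][5])"; }
python3 -m handwheel '[[[0,0,0,0,0.04,0,0],[0,0.001,0,0,0.08,0,0],[0,0.001,0,0,0.08,0,0]]]'; c
python3 -m handwheel '[[[0,0,0,0,0.03,0,0],[0,0.001,0,0,0.05,0,0],[0,0.001,0,0,0.05,0,0]]]'; c
```

```text
clock: 10.55
position: [0.5067, 0.177, 0.0925]
tcp_rot: [0.492, -0.492, 0.508, -0.507]
contact_force: [-4.8, -2.0, 5.2]
opening: 0.0432
[-0.36   0.822 -0.026] [-4.8 -2.   5.2] 0.31886083528348924
clock: 10.85
position: [0.5067, 0.1771, 0.0924]
tcp_rot: [0.452, -0.452, 0.544, -0.544]
contact_force: [-4.7, -1.4, 5.8]
opening: 0.0436
[-0.379  0.968 -0.074] [-4.7 -1.4  5.8] 0.47366282556013184
```

```bash
c(){ python3 -c "
from station import robot
s=robot.sense();print(s['moment'].round(3),s['contact_force'].round(1),s['joint_positions'][5])"; }
python3 -m handwheel '[[[0,0,0,0,0.03,0,0],[0,0.001,0,0,0.04,0,0],[0,0.001,0,0,0.04,0,0]]]'; c
python3 -m handwheel '[[[0,0,0,0,0.03,0,0],[0,0.001,0,0,0.04,0,0],[0,0.001,0,0,0.04,0,0]]]'; c
```

```text
clock: 11.15
position: [0.5066, 0.1771, 0.0923]
tcp_rot: [0.417, -0.417, 0.571, -0.571]
contact_force: [-5.0, -1.9, 5.0]
opening: 0.0434
[-0.346  1.024 -0.036] [-5.  -1.9  5. ] 0.5981775390032452
clock: 11.45
position: [0.5068, 0.1769, 0.0922]
tcp_rot: [-0.38, 0.38, -0.596, 0.596]
contact_force: [-3.4, -3.6, 6.1]
opening: 0.0433
[-0.623  0.594  0.478] [-3.4 -3.6  6.1] 0.7233589004487949
```

```bash
c(){ python3 -c "
from station import robot
s=robot.sense();print(s['moment'].round(3),s['contact_force'].round(1),s['joint_positions'][5])"; }
python3 -m handwheel '[[[0,0,0,0,0.01,0,0],[0,0,0,0,0.01,0,0],[0,0,0,0,0.01,0,0]]]'; c
python3 - <<'E'
from h import *
p,d=robot.capture("wrist"); cv2.imwrite("pics/w8.png",p)
p,d=robot.capture("scene"); cv2.imwrite("pics/s8.png",cv2.resize(p[130:240,210:320],None,fx=5,fy=5))
E
```

```text
clock: 11.75
position: [0.5071, 0.1771, 0.0923]
tcp_rot: [-0.371, 0.371, -0.602, 0.602]
contact_force: [-1.1, -1.6, 5.3]
opening: 0.0436
[-0.342  0.219  0.602] [-1.1 -1.6  5.3] 0.7546584069133461
```

View pics/w8.png

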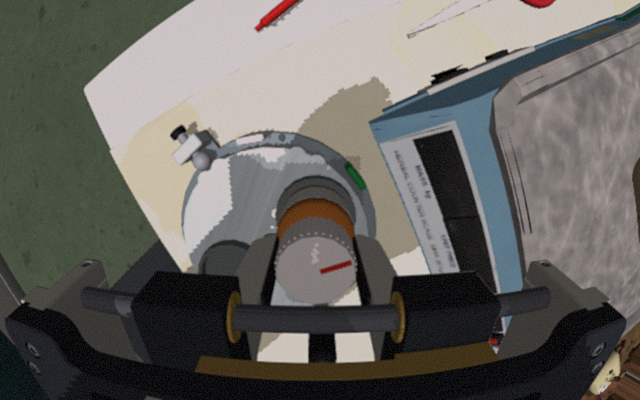

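View pics/s8.png

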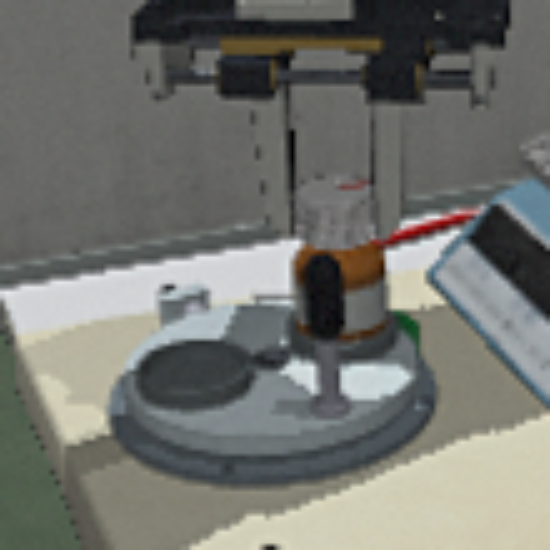

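The wrist view shows the red mark at (335,267), in the same place relative to the fingers as before, so no large slip. The scene view shows the bottle at the green tab. I'll push a little further to confirm the hard stop.

```bash
c(){ python3 -c "
from station import robot
s=robot.sense();print(s['moment'].round(3),s['contact_force'].round(1),s['joint_positions'][5])"; }
python3 -m handwheel '[[[0,0,0,0,0.015,0,0],[0,0,0,0,0.015,0,0],[0,0,0,0,0.015,0,0]]]'; c
python3 - <<'E'
from h import *
def mark(p,d,c,n="wrist"):
    W=cloud(n,d,c); hsv=cv2.cvtColor(p,cv2.COLOR_BGR2HSV); z=W[...,2]
    N=np.hypot(W[...,0]-.507,W[...,1]-.177)<.024
    m=(d>0)&(z>.11)&(z<.128)&N&(hsv[...,1]>120)&((hsv[...,0]<8)|(hsv[...,0]>172))
    q=W[m][:,:2]; v=np.linalg.svd(q-q.mean(0))[2][0]; o=q.mean(0)-[.507,.177]
    if v@o<0: v=-v
    return m.sum(),np.degrees(np.arctan2(v[1],v[0])),np.degrees(np.arctan2(o[1],o[0])),q.mean(0)
c=cam("wrist"); p,d=robot.capture("wrist"); print("now",mark(p,d,c))
v=robot.sense(); print(v["position"],v["tcp_rot"])
E
```

```text
clock: 12.15
position: [0.5072, 0.1773, 0.0923]
tcp_rot: [0.357, -0.356, 0.611, -0.611]
contact_force: [1.7, 2.5, 5.6]
opening: 0.0436
[ 0.314 -0.241  0.499] [1.7 2.5 5.6] 0.8024832693739612
now (np.int64(147), np.float64(-25.123609617661888), np.float64(-8.136722966283104), array([0.51823006, 0.17539438]))
[0.50715869 0.17725439 0.09230049] [ 0.3567383  -0.3560254   0.61074358 -0.61071759]
```

The moment has levelled off at about 0.5–0.6 N m, so the cap is on its hard stop and slipping slightly in the fingers. Now back off about 92°, easing up with the thread.

```bash
python3 -m handwheel '[[[0,0,0,0,-0.045,0,0],[0,-0.001,0,0,-0.09,0,0],[0,-0.002,0,0,-0.135,0,0],[0,-0.003,0,0,-0.18,0,0],[0,-0.003,0,0,-0.225,0,0],[0,-0.004,0,0,-0.27,0,0],[0,-0.005,0,0,-0.315,0,0],[0,-0.006,0,0,-0.36,0,0],[0,-0.006,0,0,-0.405,0,0],[0,-0.007,0,0,-0.45,0,0],[0,-0.007,0,0,-0.49,0,0],[0,-0.007,0,0,-0.51,0,0],[0,-0.007,0,0,-0.51,0,0],[0,-0.007,0,0,-0.51,0,0],[0,-0.007,0,0,-0.51,0,0]]]'
python3 - <<'E'
from h import *
def mark(p,d,c,n="wrist"):
    W=cloud(n,d,c); hsv=cv2.cvtColor(p,cv2.COLOR_BGR2HSV); z=W[...,2]
    t=W[(d>0)&(z>.116)&(z<.128)&(np.hypot(W[...,0]-.507,W[...,1]-.178)<.024)]
    ct=np.array(cv2.minEnclosingCircle(t[:,:2].astype(np.float32))[0])
    N=np.hypot(W[...,0]-.507,W[...,1]-.177)<.024
    m=(d>0)&(z>.11)&(z<.128)&N&(hsv[...,1]>120)&((hsv[...,0]<8)|(hsv[...,0]>172))
    q=W[m][:,:2]; v=np.linalg.svd(q-q.mean(0))[2][0]; o=q.mean(0)-ct
    if v@o<0: v=-v
    return m.sum(),np.degrees(np.arctan2(v[1],v[0])),np.degrees(np.arctan2(o[1],o[0])),q.mean(0),ct
c=cam("wrist"); p,d=robot.capture("wrist"); print("now",mark(p,d,c)); cv2.imwrite("pics/w9.png",p)
s=robot.sense();print(s['moment'].round(3),s['contact_force'].round(1),s['joint_positions'][5],s["opening"],s["clock"])
p,d=robot.capture("side"); cv2.imwrite("pics/s9.png",cv2.resize(p[150:350,250:450],None,fx=3,fy=3))
p,d=robot.capture("scene"); cv2.imwrite("pics/sc9.png",p)
E
```

```text
clock: 13.7
position: [0.5061, 0.177, 0.0928]
tcp_rot: [-0.686, 0.687, -0.17, 0.169]
contact_force: [-6.9, -0.5, 8.8]
opening: 0.0435
now (np.int64(154), np.float64(64.97217951915712), np.float64(74.14251205534063), array([0.50807911, 0.18713052]), array([0.50555885, 0.17825809]))
[0.021 1.417 0.021] [-7.8 -0.1  9. ] -0.7983805617904866 0.04363283920847046 13.75
```

View pics/w9.png

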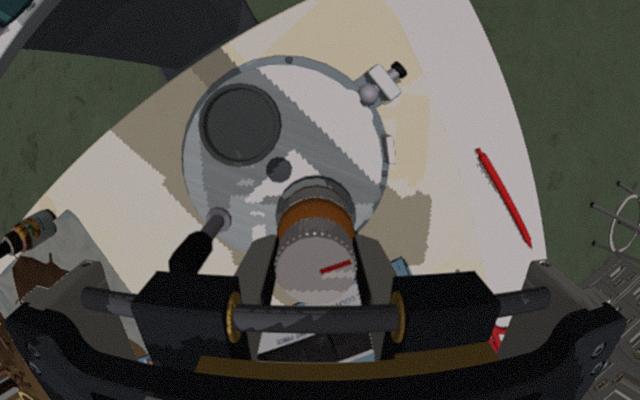

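View pics/s9.png

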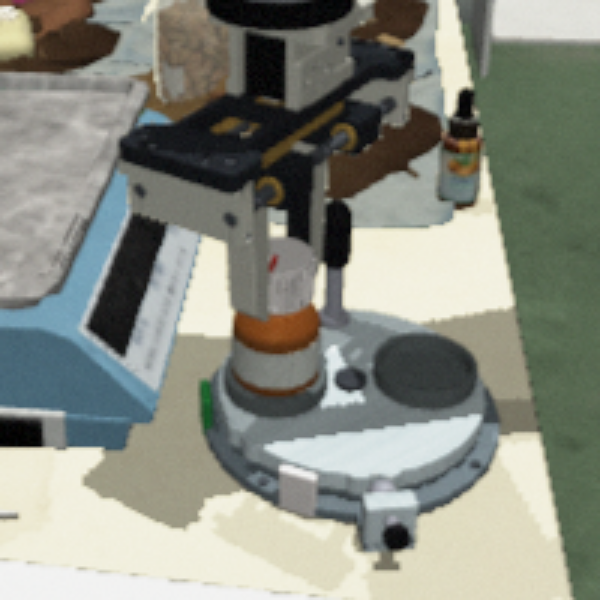

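The wrist view shows the mark at (335,267), and its world bearing went from −25.1° to 65.0°, which is 90.1° back. The side view shows the bottle still at the green tab and the fingers on the cap. One last turntable check, then hand in.

Run:
```python
from h import *
from scipy.optimize import least_squares as ls
p,d=robot.capture("side"); W=cloud("side",d); z=W[...,2]; O=np.array([.4638,.1685])
hsv=cv2.cvtColor(p,cv2.COLOR_BGR2HSV)
h=W[(d>0)&(z>.078)&(z<.112)&(np.hypot(W[...,0]-.479,W[...,1]-.103)<.018)&(hsv[...,2]<80)]
q=ls(lambda q:np.hypot(*(h[:,:2]-q).T)-.010,[.477,.103],loss='soft_l1',f_scale=.001).x; r=q-O
print(len(h),q,"handle ang",np.degrees(np.arctan2(r[1],r[0])))
s=robot.sense();print(s["qvel"].round(4),s["opening"],s["clock"])
print(robot.close_job())
```

```text
150 [0.47622464 0.10346042] handle ang -79.18497646167353
[-0.0009 -0.0014  0.0013  0.0001  0.0012 -0.0007] 0.043543336892223054 13.9
the job is handed in; nothing more can be done
None
```

I turned the turntable clockwise by its black handle into the capping detent, screwed the cap down to its stop and backed it off a quarter turn. I handed the job in at about 14 s, still gripping the cap. The hand-in gives no verdict, so the result rests on the checks below.

- **Turntable:** The last handle bearing was −79.2°, against about −18° at the start. That is about 61° of travel, so it is in the detent. After I let go of the handle, the cap's bearing put the travel anywhere from 60 to 64° depending on the camera. That is more than the 61.7° the stop allows, so I put it down to measurement error.
- **Cap bottomed out:** The moment rose to about 0.5–0.6 N m and levelled off after about 2.07 rad of turning. The cap then slipped slightly in the fingers, as expected at a hard stop.
- **Back-off:** The red mark turned back 90.1°, which puts the cap at about 0.83 rad.
- **Grip:** The fingers are closed on the cap at 43.5 mm opening (the cap is nominally 44 mm) and the arm is still. The fixed grip force is about 30 N; I could not measure the force on the cap directly. A side load of about 8 N and a lift of about 9 N remained at the wrist at the end.
- **Bystanders:** I never went near the dropper bottle, the brass weight or the jar. I did not measure their positions again at the end.

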